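# Sort two guide rollers by drag and post the binding one through the reject-box flap

### The arm

A 6-joint arm with a two-finger parallel gripper is mounted at the origin on a cart in front of the work surface, level with it; the furniture and walls round the work are solid. World frame = base frame: x ahead of the robot, y to its left, z up, the work surface at z = 0. Lengths are in m, angles in rad, forces in N, time in s.
With the tool pointing down it reaches from about 0.25 to 0.775 m from the base axis. Payload 4 kg.
Tool frame: the origin (TCP) lies where the fingers leave the gripper's body, on its centre line; the fingertips stand 97 mm ahead of it and the grasp point (between the pads) lies 78 mm ahead of it; z points along the fingers, x is the direction in which the jaws open and shut, and the axes are right-handed (so a half turn about z gives the same grasp; the last joint's range is limited). The gripper opens to 94 mm and grips with 3 to 60 N. Pads are 16 mm wide; open, the fingers measure 119 mm over their backs; the gripper's body (75 mm by 177 mm) begins 78 mm behind the grasp point.
Start: joints at [1.131, 0.087, 1.371, -0, 1.684, -0.103], TCP at [0.182, 0.519, 0.303] pointing down, gripper open.
Joint ranges: [-3.1, 3.1], [-0.76, 2.03], [0.27, 2.55], [-1.08, 4.22], [0.17, 2.65], [-2.57, 2.57]. Speed limits (rad/s): [2.79, 2.79, 3.14, 3.14, 3.14, 3.14].

### API

Orientations are given as [roll, pitch, yaw] about the fixed x, y, z axes, in that order (R = Rz(yaw) Ry(pitch) Rx(roll)).
In Python, from bench import * gives the robot as it stands.
- The arm moves only by the tool jog_arm, never from a script. Its argument "moves" is a list of rows, each a list of 7 numbers: the turn, a rotation vector about the world's x, y, z in rad, then the shift along the world's x, y, z in mm, then the finger opening in mm, from 0 to 94. In form: [[rx, ry, rz, tx, ty, tz, fingers], ...]. A call has 1 to 12 rows; each row shifts and turns the commanded pose from where the row before left it; what a row does not reach is not made up. A row lasts 1/8 s, in which the tool goes at most 62.5 mm and 10.7 degrees, less where a joint would pass 70% of its speed; a pose out of reach is approached as far as the arm can. A call is refused whole if a number of a shift passes 62.5 or a number of a turn 0.188, either way. A call with a gripper value outside its range is refused whole. The fingers move at their own pace and stop on an object; the grip force is fixed at half the most. Time passes only in rows, so rows that do not move let the fingers close. It gives the time, the measured TCP pose, the force and the opening at its end, in the units of the state.
- get_obs(): the state, without advancing time (a new reading comes with each control period).
- snapshot(name): name is "side" or "top"; returns the picture (420x560x3 uint8, red, green, blue); there is no depth.
- get_calibration(name): a dict with "camera_matrix" (3x3 intrinsics, pixels), "k1" (the pictures are not rectified: a ray, as slopes to the right and down, at radius r is drawn at 1 + k1 r^2 times it, then the intrinsics apply), "R" (3x3) and "t" (3): a world point X has camera coordinates R X + t. Camera axes: x right, y down, z forward; pixel columns grow to the right and rows downward; lengths in m; the calibration is good to about 2 mm. A picture is of the moment at which its call begins. get_calibration takes no time and is no camera call.
- close_job(): hands the job in, once; it reports no verdict.
Trained networks look in the newest picture that a camera, given by its name, has taken for a name from the list of things; names that differ only in an ending like _2 or _b are one class to them, and where a whole thing is asked for, a point or a joint stands for the part that bears it (a point fixed in the world has none). Each returns a list of dicts, best first, with "conf" (0 to 1); they miss things now and then, are a little off and sometimes report something else, mostly with a low value. They report only what shows in the picture. A call takes as long as a camera call.
- look_for(label, camera): "bbox" ([left, top, right, bottom] in pixels, round what is visible of it).
The state is a dict: "time": time; "joint_positions": joint angles; "qvel": joint speeds; "joint_torque": joint torques, N m; "tool_pos": TCP position; "ee_rot": TCP orientation; "wrist_force": force on the tool from outside, world axes, zero at the start; "wrist_torque": the same for the moment, N m; "width": finger opening in m.
Only numpy, scipy, OpenCV 4.12 (cv2) and the standard library are available. Lean on these libraries where they do the work, as an engineer would, in place of code of your own. Each camera call takes 0.05 s, during which the arm holds its last target.

### The job

Two identical-looking guide rollers from the chart recorder sit in the grey kit tray, and the bearing of one of them binds: give each wheel about a quarter turn by hand, one way only, and let go, to feel which one drags. Then post the binding roller through the sprung flap of the red reject box, pushing it on until it has dropped inside and the flap has swung shut behind it. Leave the free-running roller in its pocket and do not knock the other things on the bench about.

Things in the scene. Friction and masses are not known exactly. Their poses are not given: they have to be found in the camera images.
- roller_1_mid (a point): centre of one of two guide rollers, on its wheel axis, 16 mm above its underside. Blue square foot 50 x 50 x 6 mm, above it a white wheel lying flat (44 mm diameter, 8 to 26 mm above the underside, upper 4 mm chamfered; nothing stands above it); about 0.3 kg. z points up along the wheel axis, x and y along the foot's sides. Either roller may be the binding one
- roller_2_mid (a point): the same point of the other roller. The two look alike and differ only in the drag of the bearing: the free-running wheel turns with next to no torque (about 0.001 N m), the binding one takes about 0.12 N m
- roller_1_wheel (a joint): turn of that roller's wheel against its own foot, rad, counter-clockwise from above positive, no stops, starts near 0; a black mark on the wheel's upper face, at the foot's +x side when 0
- roller_2_wheel (a joint): the same for the other roller's wheel
- kit_tray: fixed grey tray block 84 (x) x 172 (y) x 14 mm, origin at the centre of its underside. Two square pockets 54 x 54 mm, 8 mm deep, at y = -40 and +40 mm, hold one roller each: the feet stand 6 mm above the bench, the wheels are 14 to 32 mm above it, and the pocket keeps the foot from turning
- reject_box: fixed red steel box with a clear window in its lid and a sprung flap in its front. Origin on the bench under the middle of the flap; x points level into the box, y across, z up. 100 mm wide (y), from x = 0 to 150 mm, top at z = 137 mm. The front opening behind the flap is 90 mm wide, z = 62 to 128 mm, with a 9 mm lintel above
- reject_ledge (a point): middle of the smooth steel ledge in front of the flap, on its surface (x = -42, z = 62 mm in the box's frame; axes as the box's). The ledge is 90 mm wide between cheeks 8 mm high and runs from x = -78 mm through the opening to x = +28 mm
- reject_edge (a point): middle of the ledge's inner edge (x = +28, z = 62 mm in the box's frame), behind the flap. Beyond it a smooth 45 degree chute falls to the box's floor; a roller whose middle is past this edge tips in. Upright fingers are stopped by the lintel before that; leaning ones (30 to 45 degrees, tips forward and down) reach some 20 mm past the flap
- reject_flap (a joint): angle of the steel flap (63 mm high, hinged along its upper edge under the lintel, yellow plate with a black cross): 0 shut, grows as it is pushed inward, up to 1.4 rad; cannot swing outward. A spring shuts it: about 0.6 N at its lower edge to start, 1.4 N when wide open
- hex_keys: bystander: red hex-key holder, 22 x 86 x 28 mm, loose on the bench, origin at the centre of its underside
- gauge_loose: bystander: black pressure gauge, 87 x 64 x 29 mm, loose, origin at the centre of its underside
- pcb_module: bystander: small green circuit board, 45 x 70 x 17 mm, loose, origin at the centre of its underside
- fuse_carton: bystander: green fuse carton, 32 x 50 x 22 mm, loose, origin at the centre of its underside
- blue_tape: bystander: roll of blue tape, 68 mm diameter, 19 mm high, loose, origin at the centre of its underside
- battery_block: bystander: black and orange block battery, 26 x 52 x 17 mm, loose, origin at the centre of its underside

How it is judged:
By the outcome, as a careful person would: the job done as asked, in the order asked, and still so for the second after the job is handed in, with the robot touching nothing.
It also fails if it takes over 64 s, if anything falls off the work surface, if the arm or the gripper's body presses on something with over 40 N, if the wrist force passes 120 N, or if a joint passes its speed limit or range.

## Working session

There is one attempt and no reset: what is moved stays moved. The work goes in short steps, Python scripts to look and compute and a tool call to move; the robot and the scene stay as the last step left them, time stands still between calls to the robot, and variables do not carry over. Pictures are saved under pics/ and viewed, and the job is handed in when it is done.

Besides the shell and the picture viewer there is one more tool, called after "Call:" in YAML: its name, and indented under it one key for each argument. jog_arm: Moves the arm, as the interface text tells. Its arguments: {"type":"object","properties":{"moves":{"type":"array","items":{"type":"array","items":{"type":"number"}}}},"required":["moves"]}

```bash
mkdir -p pics; ls
python3 - <<'E'
from bench import *
import cv2
print(get_obs())
for n in ("side","top"):
    im=snapshot(n); cv2.imwrite(f"pics/{n}0.png",im[:,:,::-1]); c=get_calibration(n); print(n,c)
    for l in ["roller_1_mid","kit_tray","reject_box","reject_flap","hex_keys","gauge_loose","pcb_module","fuse_carton","blue_tape","battery_block"]:
        print(l,[(r['conf'],[round(v) for v in r['bbox']]) for r in look_for(l,n)][:3])
E
```

```text
pics
{'time': 0.0, 'joint_positions': array([ 1.13089130e+00,  8.79543565e-02,  1.37220791e+00, -2.54882474e-07,
        1.68360902e+00, -1.03085829e-01]), 'qvel': array([ 0.00026007, -0.0006096 , -0.0007265 , -0.00085301,  0.00147125,
        0.00091231]), 'joint_torque': array([ 1.28230934e-05, -3.40182388e+01, -3.02419496e+01,  7.15663726e-02,
        3.29946668e-02, -1.78744003e-04]), 'tool_pos': array([0.18162466, 0.51879925, 0.30152782]), 'ee_rot': array([-3.14136872e+00,  2.16708550e-03,  1.23397735e+00]), 'wrist_force': array([0.06812388, 0.42551292, 0.10771165]), 'wrist_torque': array([-0.00391671,  0.00614509, -0.02280334]), 'width': 0.09402424864651855}
side {'camera_matrix': array([[387.03509853,   0.        , 277.49151251],
       [  0.        , 387.03509853, 212.07952216],
       [  0.        ,   0.        ,   1.        ]]), 'k1': -0.01729975226939765, 'R': array([[ 0.8562837 , -0.51647648,  0.00550209],
       [-0.30484462, -0.51395406, -0.80182354],
       [ 0.41695082,  0.68491114, -0.59753556]]), 't': array([-0.47089601,  0.20570029,  0.9349299 ])}
roller_1_mid [(0.
[... 773 characters left out ...]
71993],
       [-0.98309988, -0.03146785, -0.18034523],
       [ 0.18105548, -0.0213839 , -0.98324038]]), 't': array([-0.07999197,  0.53477484,  1.55734664])}
roller_1_mid [(0.54, [286, 246, 301, 263])]
kit_tray [(0.77, [281, 240, 329, 268]), (0.36, [213, 250, 227, 270])]
reject_box [(0.98, [266, 143, 296, 220]), (0.38, [150, 245, 172, 266])]
reject_flap [(0.42, [266, 188, 293, 196])]
hex_keys [(0.6, [256, 244, 274, 269]), (0.37, [151, 244, 171, 266])]
gauge_loose [(0.9, [375, 212, 399, 233])]
pcb_module []
fuse_carton [(0.65, [212, 252, 228, 270])]
blue_tape [(0.82, [151, 245, 170, 266])]
battery_block [(0.6, [378, 190, 394, 205]), (0.37, [265, 185, 294, 198]), (0.24, [375, 214, 397, 231])]
```

Run:
```python
import cv2
a=cv2.imread("pics/side0.png");b=cv2.imread("pics/top0.png")
cv2.imwrite("pics/side0z.png",cv2.resize(a[160:320,170:370],None,fx=4,fy=3.75,interpolation=cv2.INTER_CUBIC)[:600])
cv2.imwrite("pics/top0z.png",cv2.resize(b[140:280,240:340],None,fx=5.5,fy=4.25,interpolation=cv2.INTER_CUBIC))
c=b[130:290,140:420]
cv2.imwrite("pics/top0y.png",cv2.resize(c,None,fx=2.8,fy=2.8,interpolation=cv2.INTER_CUBIC))
```

```text
(no output)
```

View pics/side0.png

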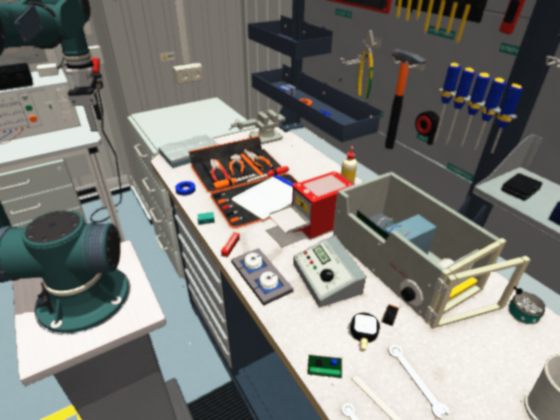

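View pics/top0.png

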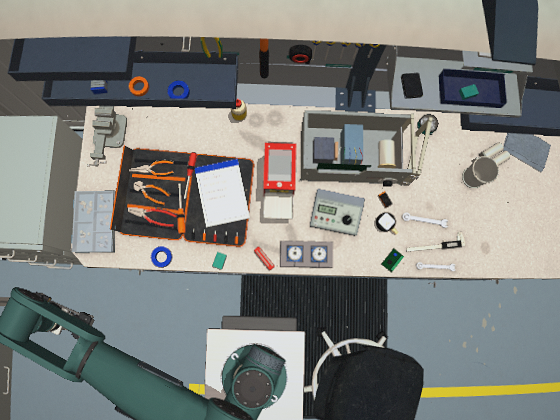

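View pics/side0z.png

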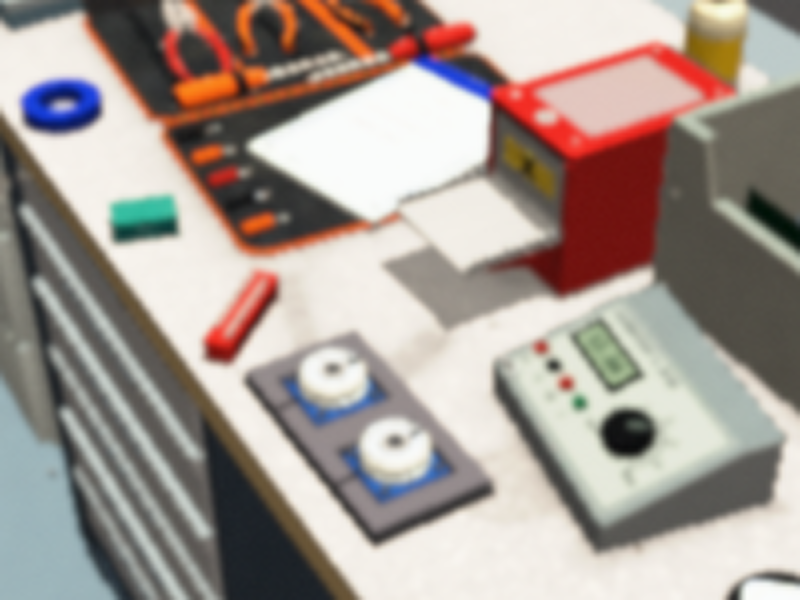

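View pics/top0y.png

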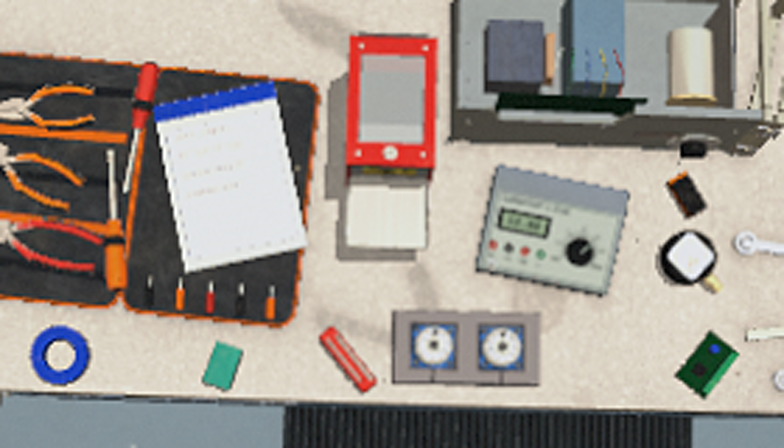

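The side view shows two white wheels in the grey tray (near (252,262) and (269,280)), with the red box and its ledge behind them. In the top view the wheels are at about (294,254) and (319,254), the box at (280,165) and the ledge at (278,206). I'll zoom in to measure more finely.

Run:
```python
import cv2,numpy as np
a=cv2.imread("pics/side0.png");b=cv2.imread("pics/top0.png")
def crop(im,x0,y0,w,h,s,name):
    z=cv2.resize(im[y0:y0+h,x0:x0+w],None,fx=s,fy=s,interpolation=cv2.INTER_NEAREST)
    for i in range(0,w,10):
        cv2.line(z,(i*s,0),(i*s,5),(0,0,255),1); cv2.putText(z,str(x0+i),(i*s,16),0,.38,(0,0,255),1)
    for i in range(0,h,10):
        cv2.line(z,(0,i*s),(5,i*s),(0,0,255),1); cv2.putText(z,str(y0+i),(6,i*s+4),0,.38,(0,0,255),1)
    cv2.imwrite(name,z)
crop(b,250,235,90,42,8,"pics/t_tray.png")
crop(b,255,135,50,90,6,"pics/t_box.png")
crop(a,220,230,85,85,7,"pics/s_tray.png")
crop(a,262,165,95,85,7,"pics/s_box.png")
```

```text
(no output)
```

View pics/t_tray.png

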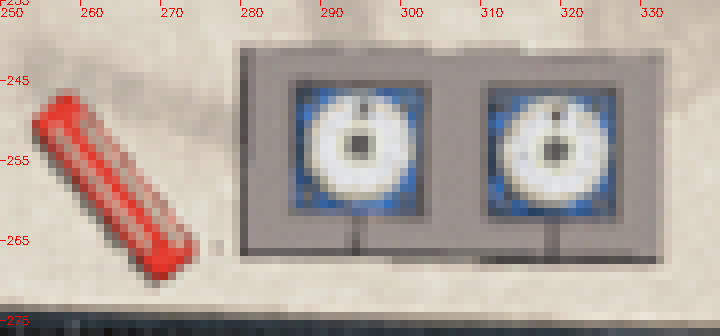

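View pics/t_box.png

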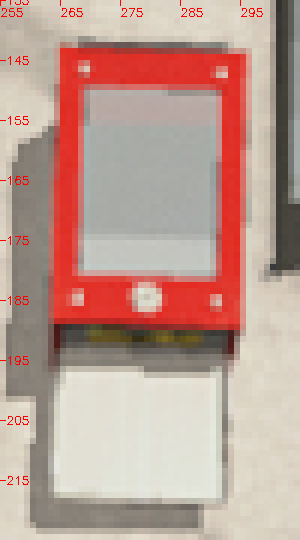

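View pics/s_tray.png

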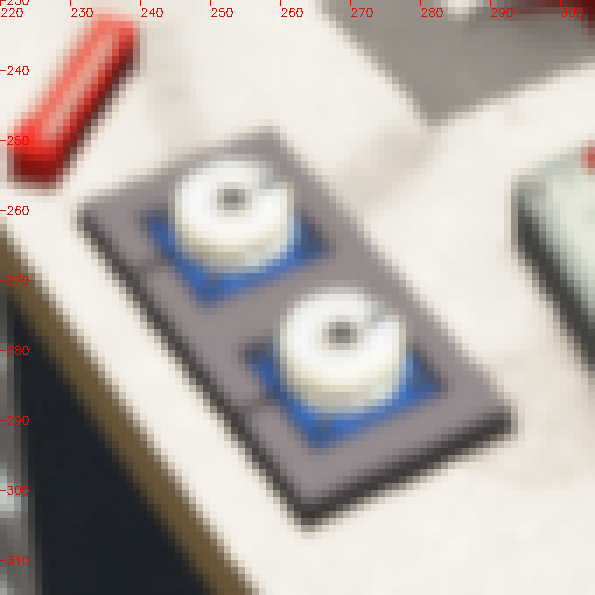

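View pics/s_box.png

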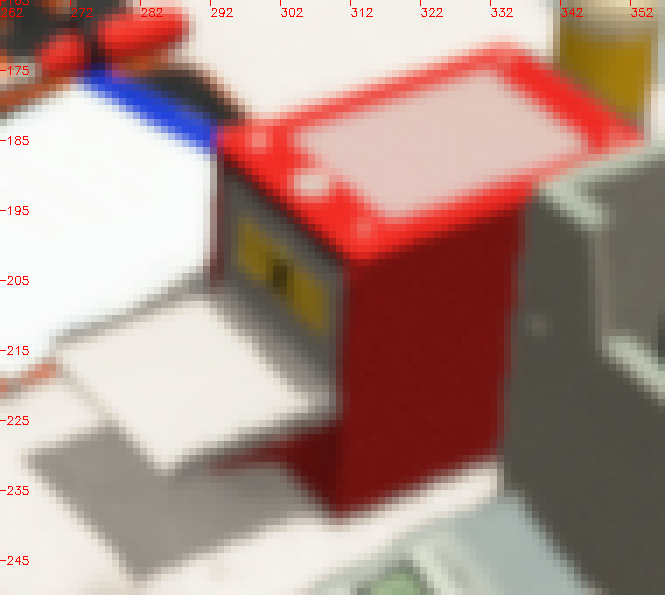

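```bash
cat > h.py <<'E'
from bench import *
import cv2,numpy as np
from scipy.optimize import least_squares
CAL={n:get_calibration(n) for n in("side","top")}
def proj(n,X):
    c=CAL[n];p,_=cv2.projectPoints(np.atleast_2d(X).astype(float),cv2.Rodrigues(c["R"])[0],c["t"],c["camera_matrix"],np.array([c["k1"],0,0,0]))
    return p[:,0]
def unproj(n,uv,z):
    c=CAL[n];q=cv2.undistortPoints(np.array([[uv]],float),c["camera_matrix"],np.array([c["k1"],0,0,0]))[0,0]
    C=-c["R"].T@c["t"];d=c["R"].T@np.array([q[0],q[1],1]);return C+d*(z-C[2])/d[2]
def place(p,L):
    x,y,a=p;c,s=np.cos(a),np.sin(a);L=np.atleast_2d(L)
    return np.c_[x+c*L[:,0]-s*L[:,1],y+s*L[:,0]+c*L[:,1],L[:,2]]
def fit(p0,obs):
    f=lambda p:np.concatenate([(proj(n,place(p,[l]))[0]-uv) for n,l,uv in obs])
    r=least_squares(f,p0,loss='soft_l1');return r.x,f(r.x).reshape(-1,2)
E
python3 - <<'E'
from h import *
np.set_printoptions(precision=4,suppress=True)
S=lambda u,v:np.array([u-.5,v-.5])
for n in CAL: print(n,-CAL[n]["R"].T@CAL[n]["t"])
w=[unproj("top",S(295,253.25),.032),unproj("top",S(319.5,253.9),.032),unproj("side",S(253.3,258.4),.032),unproj("side",S(269,277.6),.032)]
print(np.array(w))
h=.042;k=.086;z=.014
o=[("top",[h,k,z],S(280.9,241.4)),("top",[h,-k,z],S(332.8,241.9)),("top",[-h,-k,z],S(332.8,267)),("top",[-h,k,z],S(280.9,266.2)),
("side",[h,k,z],S(258.9,248.9)),("side",[-h,k,z],S(231.4,259.7)),("side",[-h,-k,z],S(264.3,302.9)),("side",[h,-k,z],S(292.9,289.7)),
("top",[0,.04,.032],S(295,253.25)),("top",[0,-.04,.032],S(319.5,253.9)),("side",[0,.04,.032],S(253.3,258.4)),("side",[0,-.04,.032],S(269,277.6))]
p,e=fit([.4,-.1,0],o);print("tray",p,"\n",e, place(p,[[0,.04,0],[0,-.04,0]]))
t=.137
o=[("top",[.15,.05,t],S(265,142.8)),("top",[.15,-.05,t],S(296,143.8)),("top",[0,-.05,t],S(295.2,189.5)),("top",[0,.05,t],S(263.7,188.8)),
("side",[0,.05,t],S(292.7,184)),("side",[.15,-.05,t],S(353.7,184.6)),("side",[0,-.05,t],S(312,201.9)),("side",[.15,.05,t],S(334.1,171.4)),("side",[0,-.05,0],S(310.6,239.3))]
p,e=fit([.6,0,0],o);print("box",p,"\n",e)
q=place(p,[[-.078,.045,.062],[-.078,-.045,.062]]);print(q,proj("top",q)+.5,proj("side",q)+.5)
for n,uv in [("hex",(265,257)),("fuse",(220,261)),("ledgeL",(263.3,217.8))]: print(n,unproj("top",S(*uv),.02))
E
```

```text
side [ 0.0761 -0.7778  0.7262]
top [ 0.2459 -0.0298  1.6298]
[[ 0.4039 -0.1182  0.032 ]
 [ 0.404  -0.1982  0.032 ]
 [ 0.4029 -0.1196  0.032 ]
 [ 0.4039 -0.1992  0.032 ]]
tray [ 0.4033 -0.1597  0.0125] 
 [[ 0.4332 -0.2086]
 [ 0.4148  0.156 ]
 [ 0.4664  0.4279]
 [ 0.072   0.4716]
 [-0.0954 -1.0874]
 [-0.1725 -0.8133]
 [-0.4958 -0.7612]
 [ 0.659  -1.6295]
 [ 0.4557  0.3415]
 [ 0.46    0.0735]
 [-0.0207  0.0514]
 [ 0.0851  0.1378]] [[ 0.4028 -0.1197  0.    ]
 [ 0.4038 -0.1997  0.    ]]
box [ 0.591  -0.0586  0.0055] 
 [[-0.6603 -0.0458]
 [-0.1338 -0.1289]
 [-0.0445  0.2271]
 [-0.7201  0.0556]
 [-0.5155  0.3333]
 [ 2.5508  1.4239]
 [ 0.7999 -0.11  ]
 [ 0.1186 -0.9472]
 [-0.6393  1.6835]]
[[ 0.5127 -0.014   0.062 ]
 [ 0.5132 -0.104   0.062 ]] [[264.0064 217.7237]
 [291.8896 218.4437]] [[269.4675 214.9963]
 [286.4081 232.2854]]
hex [ 0.3899 -0.021   0.02  ]
fuse [0.3721 0.1253 0.02  ]
ledgeL [ 0.5196 -0.0113  0.02  ]
```

Call:
jog_arm:
  moves:
    - [0,0,0.028,18.5,-53.2,0,64]
    - [0,0,0.028,18.5,-53.2,0,64]
    - [0,0,0.028,18.5,-53.2,0,64]
    - [0,0,0.028,18.5,-53.2,0,64]
    - [0,0,0.028,18.5,-53.2,0,64]
    - [0,0,0.028,18.5,-53.2,0,64]
    - [0,0,0.028,18.5,-53.2,0,64]
    - [0,0,0.028,18.5,-53.2,0,64]
    - [0,0,0.028,18.5,-53.2,0,64]
    - [0,0,0.028,18.5,-53.2,0,64]
    - [0,0,0.028,18.5,-53.2,0,64]
    - [0,0,0.028,18.5,-53.2,0,64]

```text
time: 2.6
tool_pos: [0.404, -0.1213, 0.3031]
ee_rot: [3.14, 0.0, 1.57]
wrist_force: [0.7, 0.3, -0.8]
width: 0.064
```

Call:
jog_arm:
  moves:
    - [0,0,0,0,0,-30,64]
    - [0,0,0,0,0,-30,64]
    - [0,0,0,0,0,0,64]
    - [0,0,0,0,0,0,64]

```text
time: 3.1
tool_pos: [0.4041, -0.1194, 0.2439]
ee_rot: [3.14, 0.001, 1.57]
wrist_force: [0.8, -0.2, 0.6]
width: 0.0639
```

Call:
jog_arm:
  moves:
    - [0,0,0,0,0,-40,64]
    - [0,0,0,0,0,-40,64]
    - [0,0,0,0,0,-10,64]
    - [0,0,0,0,0,0,64]

```text
time: 3.6
tool_pos: [0.4044, -0.1194, 0.1539]
ee_rot: [3.14, 0.0, 1.57]
wrist_force: [0.2, -0.2, 0.3]
width: 0.064
```

Run:
```python
from h import *
a=snapshot("side")[:,:,::-1]; cv2.imwrite("pics/s1.png",cv2.resize(a[170:310,190:340],None,fx=4,fy=4,interpolation=cv2.INTER_CUBIC))
print(get_obs()["tool_pos"])
```

```text
[ 0.40481848 -0.11965971  0.15463761]
```

View pics/s1.png

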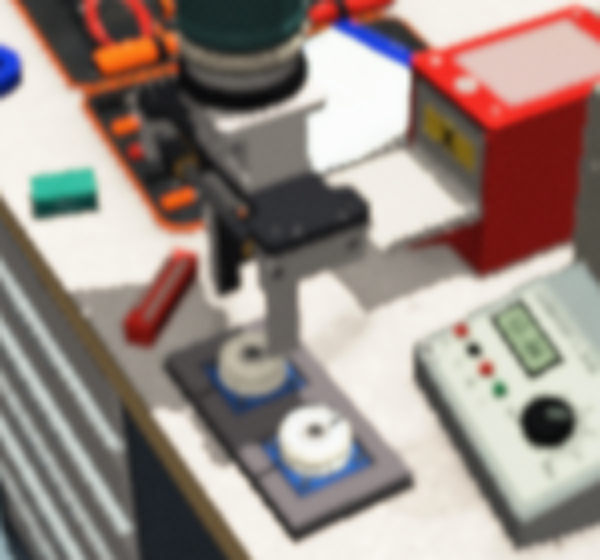

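The fingers straddle the left wheel, seen at (252,353) in the zoomed picture. I'll descend and close.

Call:
jog_arm:
  moves:
    - [0,0,0,0,0,-20,64]
    - [0,0,0,0,0,-17,64]
    - [0,0,0,0,0,0,64]
    - [0,0,0,0,0,0,40]
    - [0,0,0,0,0,0,40]
    - [0,0,0,0,0,0,40]
    - [0,0,0,0,0,0,40]

```text
time: 4.53
tool_pos: [0.4045, -0.1193, 0.117]
ee_rot: [3.139, -0.0, 1.57]
wrist_force: [-0.2, 2.4, 5.9]
width: 0.0428
```

```bash
python3 -c "
from bench import *
o=get_obs();print(o['wrist_force'],o['wrist_torque'],o['joint_torque'],o['width'],o['tool_pos'])"
```

```text
[-0.1818421   2.41285244  5.93423923] [ 0.45157881  0.08676769 -0.02866388] [-7.26213623e-01 -2.12233937e+01 -2.50630367e+01 -6.38274327e-01
 -3.36841783e-01 -5.70185512e-03] 0.042842073248755844 [ 0.40451145 -0.11927228  0.11695539]
```

Call:
jog_arm:
  moves:
    - [0,0,-0.15,0,0,0,40]
    - [0,0,-0.15,0,0,0,40]
    - [0,0,-0.15,0,0,0,40]
    - [0,0,-0.15,0,0,0,40]
    - [0,0,-0.15,0,0,0,40]

```text
time: 5.15
tool_pos: [0.4041, -0.1204, 0.1169]
ee_rot: [3.139, 0.002, 0.815]
wrist_force: [-0.9, -2.6, 5.8]
width: 0.0431
```

```bash
python3 -c "
from bench import *
o=get_obs();print(o['wrist_force'],o['wrist_torque'],o['joint_torque'],o['width'],o['tool_pos'],o['ee_rot'])"
```

```text
[-0.92509524 -2.63130224  5.81508081] [-0.38653203  0.38152674  0.029431  ] [  1.14384916 -21.16461754 -25.06681859   0.90613855  -0.31365367
  -0.98001447] 0.043089024585309485 [ 0.40407776 -0.12043755  0.11694952] [3.13867835e+00 1.79631006e-03 8.15291276e-01]
```

Call:
jog_arm:
  moves:
    - [0,0,-0.15,0,0,0,40]
    - [0,0,-0.15,0,0,0,40]
    - [0,0,-0.15,0,0,0,40]
    - [0,0,-0.15,0,0,0,40]

```text
time: 5.65
tool_pos: [0.4032, -0.121, 0.1169]
ee_rot: [3.137, 0.003, 0.215]
wrist_force: [-4.8, -3.7, 8.5]
width: 0.0428
```

```bash
python3 -c "
from bench import *
o=get_obs();print(o['wrist_force'],o['wrist_torque'],o['joint_torque'],o['width'],o['tool_pos'],o['ee_rot'])"
```

```text
[-4.80836255 -3.69493538  8.53604719] [-0.67659874  1.03971467  0.02015294] [  2.05749951 -20.56241155 -25.40216267   1.80000935  -1.07655142
  -0.97381789] 0.04280983506015688 [ 0.40322721 -0.12096103  0.11691569] [3.13735881e+00 2.72012384e-03 2.15426717e-01]
```

Call:
jog_arm:
  moves:
    - [0,0,-0.15,0,0,0,40]
    - [0,0,0,0,0,0,40]

```text
time: 5.9
tool_pos: [0.403, -0.121, 0.1169]
ee_rot: [3.137, 0.003, 0.069]
wrist_force: [-6.4, -3.6, 8.6]
width: 0.0428
```

```bash
python3 -c "
from bench import *
o=get_obs();print(o['wrist_force'],o['wrist_torque'],o['joint_torque'],o['width'],o['tool_pos'],o['ee_rot'])"
```

```text
[-6.35473683 -3.57399934  8.63351278] [-0.73355127  1.10825256  0.03012851] [  2.1086935  -20.44588387 -25.46971679   1.87163651  -1.21894743
   0.23422283] 0.04282530617145119 [ 0.4029636  -0.12097138  0.11688788] [3.13707684e+00 2.84007709e-03 6.94605806e-02]
```

Call:
jog_arm:
  moves:
    - [0,0,0,0,0,0,64]
    - [0,0,0,0,0,0,64]
    - [0,0,0,0,0,0,64]

```text
time: 6.28
tool_pos: [0.4037, -0.1191, 0.1154]
ee_rot: [-3.141, 0.0, 0.07]
wrist_force: [0.5, -0.6, -0.3]
width: 0.0637
```

```bash
python3 -c "
from bench import *
o=get_obs();print(o['wrist_force'],o['wrist_torque'],o['joint_torque'],o['width'],o['tool_pos'],o['ee_rot'])"
```

```text
[ 0.48406737 -0.58710338 -0.34229522] [-0.03721872  0.00905962 -0.03397368] [-2.73454317e-02 -2.35347676e+01 -2.70725799e+01  5.54324873e-02
  4.68983443e-02 -8.71917587e-05] 0.06367996216394729 [ 0.40369005 -0.11913258  0.11537332] [-3.14127043e+00  2.40036498e-04  7.01868621e-02]
```

Call:
jog_arm:
  moves:
    - [0,0,0,0,0,30,64]
    - [0,0,0,0,-40,10,64]
    - [0,0,0,0.5,-40,0,64]
    - [0,0,0,0,0,0,64]
    - [0,0,0,0,0,-20,64]
    - [0,0,0,0,0,-18,64]
    - [0,0,0,0,0,0,64]

```text
time: 7.15
tool_pos: [0.4032, -0.1978, 0.1159]
ee_rot: [-3.138, 0.003, 0.071]
wrist_force: [0.1, -0.6, -0.6]
width: 0.0639
```

Run:
```python
from h import *
a=snapshot("side")[:,:,::-1]; cv2.imwrite("pics/s2.png",cv2.resize(a[170:310,190:340],None,fx=4,fy=4,interpolation=cv2.INTER_CUBIC))
o=get_obs();print(o['wrist_force'],o['wrist_torque'],o['joint_torque'],o['width'],o['tool_pos'],o['ee_rot'])
```

```text
[-0.08503576  0.0579302  -0.73627176] [-0.08833172  0.00708793  0.02133456] [-3.52322822e-02 -2.57171541e+01 -2.63739163e+01  4.66164749e-02
  8.47643008e-02  2.04086005e-03] 0.06410189177209429 [ 0.40385814 -0.1982824   0.11701487] [-3.13992261e+00  1.51475585e-03  7.06881769e-02]
```

View pics/s2.png

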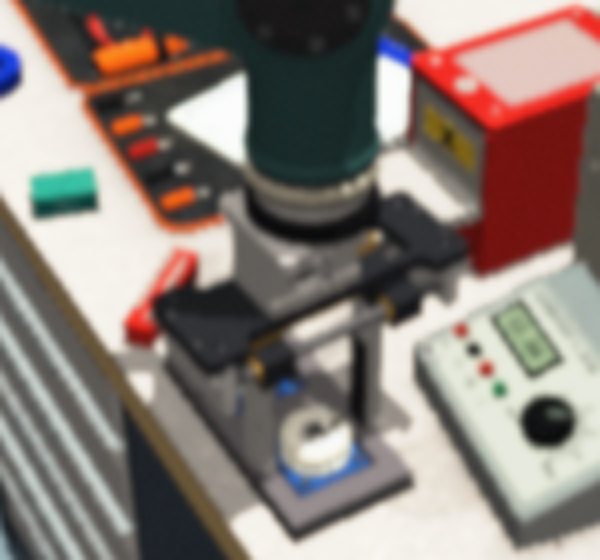

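The fingers straddle the second wheel, at (318,440) in the zoomed picture. Next I'll close and turn it the same way.

Call:
jog_arm:
  moves:
    - [0,0,0,0,0,0,40]
    - [0,0,0,0,0,0,40]
    - [0,0,0,0,0,0,40]
    - [0,0,0,0,0,0,40]

```text
time: 7.7
tool_pos: [0.4041, -0.1994, 0.1185]
ee_rot: [3.141, 0.0, 0.07]
wrist_force: [-3.2, -0.2, 6.5]
width: 0.043
```

```bash
cat > o.py <<'E'
from bench import *
import numpy as np
np.set_printoptions(precision=4,suppress=True)
o=get_obs();print(o['time'],o['wrist_force'],o['wrist_torque'],o['joint_torque'],o['width'],o['tool_pos'],o['ee_rot'])
E
python3 o.py
```

```text
7.7 [-3.2203 -0.1987  6.5353] [0.0412 0.8032 0.035 ] [  0.4077 -24.2884 -26.3978   0.5684  -1.1055   0.035 ] 0.04298596714636 [ 0.4041 -0.1994  0.1185] [3.1411 0.0004 0.0701]
```

Call:
jog_arm:
  moves:
    - [0,0,-0.15,0,0,0,40]
    - [0,0,-0.15,0,0,0,40]
    - [0,0,-0.15,0,0,0,40]
    - [0,0,-0.15,0,0,0,40]
    - [0,0,-0.15,0,0,0,40]

```text
time: 8.32
tool_pos: [0.404, -0.1994, 0.1184]
ee_rot: [3.141, 0.0, -0.685]
wrist_force: [-4.3, 0.4, 5.9]
width: 0.043
```

```bash
python3 o.py
```

```text
8.325 [-4.3123  0.4413  5.8766] [0.0818 0.9346 0.104 ] [  0.3326 -24.211  -26.4737   0.5808  -1.2964  -0.8662] 0.04297515778066408 [ 0.404  -0.1994  0.1184] [ 3.1409  0.0003 -0.6847]
```

Call:
jog_arm:
  moves:
    - [0,0,-0.15,0,0,0,40]
    - [0,0,-0.15,0,0,0,40]
    - [0,0,-0.15,0,0,0,40]
    - [0,0,-0.15,0,0,0,40]

```text
time: 8.82
tool_pos: [0.4039, -0.1992, 0.1184]
ee_rot: [3.141, 0.001, -1.285]
wrist_force: [-4.7, 1.4, 7.7]
width: 0.0424
```

```bash
python3 o.py
```

```text
8.825 [-4.7051  1.37    7.7291] [0.3337 0.9487 0.1225] [  0.1616 -24.0372 -26.6323   0.4266  -1.5603  -0.8661] 0.042352891239018475 [ 0.4039 -0.1992  0.1184] [ 3.1406  0.0006 -1.2847]
```

Call:
jog_arm:
  moves:
    - [0,0,-0.15,0,0,0,40]
    - [0,0,0,0,0,0,40]

```text
time: 9.07
tool_pos: [0.404, -0.1992, 0.1185]
ee_rot: [3.141, 0.0, -1.431]
wrist_force: [-3.5, 0.2, 6.6]
width: 0.0427
```

```bash
python3 o.py
```

```text
9.075 [-3.4831  0.1649  6.611 ] [ 0.3425  0.9234 -0.0722] [  0.3171 -24.1975 -26.5735   0.3392  -1.3931   0.17  ] 0.042712207815459896 [ 0.404  -0.1992  0.1185] [ 3.141   0.0004 -1.4311]
```

Call:
jog_arm:
  moves:
    - [0,0,0,0,0,0,64]
    - [0,0,0,0,0,0,64]
    - [0,0,0,0,0,0,64]

```text
time: 9.45
tool_pos: [0.4044, -0.1993, 0.1175]
ee_rot: [-3.141, -0.0, -1.43]
wrist_force: [-0.7, 0.0, -0.8]
width: 0.0636
```

```bash
python3 o.py
```

```text
9.45 [-0.7065  0.0296 -0.8441] [-0.0225  0.1547 -0.0046] [ -0.0016 -26.4782 -27.181    0.0618  -0.0522  -0.    ] 0.06362985992407168 [ 0.4044 -0.1993  0.1175] [-3.1414 -0.     -1.4301]
```

Call:
jog_arm:
  moves:
    - [0,0,0,0,0,30,64]
    - [0,0,0,0,0,20,64]
    - [0,0,0,0,0,0,64]
    - [0,0,-0.15,0,0,0,64]
    - [0,0,-0.15,0,0,0,64]
    - [0,0,-0.15,0,0,0,64]
    - [0,0,-0.15,0,0,0,64]

```text
time: 10.32
tool_pos: [0.4038, -0.1989, 0.1661]
ee_rot: [3.139, 0.0, -2.035]
wrist_force: [-0.2, -0.3, -0.5]
width: 0.0643
```

```bash
python3 o.py
```

```text
10.325 [-0.1979 -0.3333 -0.5491] [ 0.0418  0.11   -0.0333] [ -0.0007 -25.6692 -28.4728   0.0238  -0.0595  -0.988 ] 0.06432830321478826 [ 0.4038 -0.1989  0.1661] [ 3.1392  0.0003 -2.035 ]
```

Call:
jog_arm:
  moves:
    - [0,0,0.15,0,0,0,64]
    - [0,0,0.15,0,0,0,64]
    - [0,0,0.15,0,0,0,64]
    - [0,0,0.15,0,0,0,64]

```text
time: 10.82
tool_pos: [0.4037, -0.1989, 0.1661]
ee_rot: [3.14, 0.002, -1.425]
wrist_force: [1.4, 0.3, 0.1]
width: 0.064
```

```bash
python3 o.py
```

```text
10.825 [1.4366 0.302  0.0749] [-0.0605  0.1435  0.0624] [ -0.0034 -25.6325 -28.4445   0.0583  -0.0331   0.9879] 0.06396152345558292 [ 0.4037 -0.1989  0.1661] [ 3.1399  0.0016 -1.425 ]
```

Call:
jog_arm:
  moves:
    - [0,0,0,0,10,60,64]
    - [0,0,0,0,60,60,64]
    - [0,0,0,0,60,60,64]
    - [0,0,0,0,60,0,64]
    - [0,0,0,0,60,0,64]
    - [0,0,0,0,0,0,64]

```text
time: 11.58
tool_pos: [0.4038, 0.0226, 0.315]
ee_rot: [3.14, 0.001, -1.422]
wrist_force: [0.1, -0.5, 0.5]
width: 0.0642
```

```bash
python3 o.py;  python3 - <<'E'
from h import *
a=snapshot("side")[:,:,::-1]; cv2.imwrite("pics/s3.png",cv2.resize(a[230:310,220:310],None,fx=7,fy=7,interpolation=cv2.INTER_CUBIC))
a=snapshot("top")[:,:,::-1]; cv2.imwrite("pics/t3.png",cv2.resize(a[235:275,250:340],None,fx=8,fy=8,interpolation=cv2.INTER_CUBIC))
E
```

```text
11.575 [ 0.1498 -0.4935  0.4665] [-0.0307  0.1256  0.025 ] [  1.5687 -20.5813 -30.614    0.398    0.0011   0.2277] 0.06420900530726482 [0.4038 0.0226 0.315 ] [ 3.1404  0.0012 -1.4218]
```

View pics/s3.png

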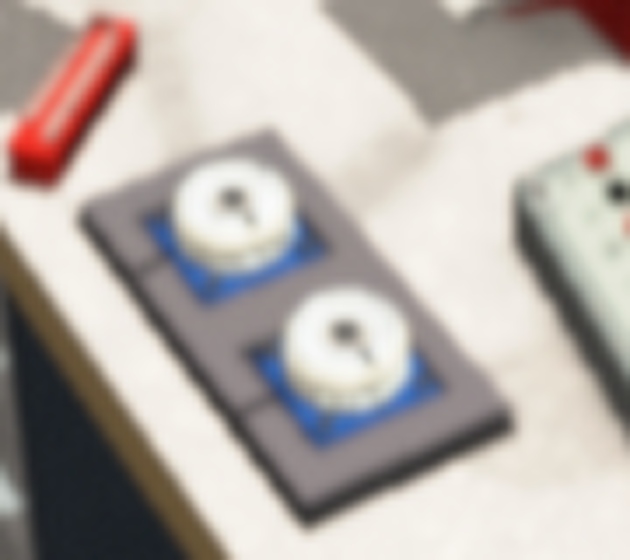

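View pics/t3.png

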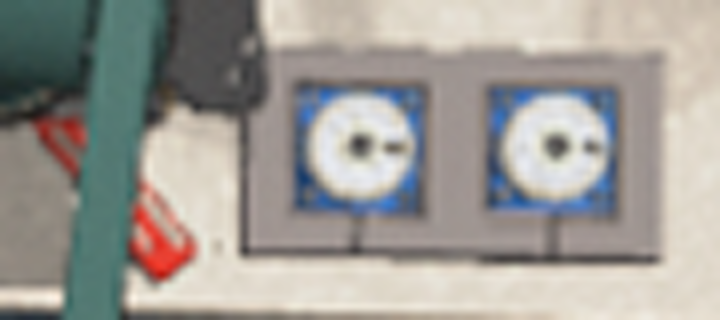

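Both marks have swung a quarter turn clockwise (top view: each now points right, toward -y). The torque readings agree:

| Case | j6 torque (turning cw) | Wrist torque, z |
|---|---|---|
| Free air | -0.99 | noise level, ±0.03 (one 0.06) |
| Left roller | -0.98 | noise level |
| Right roller | -0.866 | +0.10 to +0.12 |

So the right roller (y≈-0.199) is the one that binds. I'll pick it up.

Call:
jog_arm:
  moves:
    - [0,0,-0.075,0,-60,0,64]
    - [0,0,-0.075,0,-60,0,64]
    - [0,0,0,0,-60,-60,64]
    - [0,0,0,0,-60,-60,64]
    - [0,0,0,0,-10,-60,64]
    - [0,0,0,0,0,0,64]
    - [0,0,0,0,0,0,64]

```text
time: 12.55
tool_pos: [0.4046, -0.2004, 0.1694]
ee_rot: [-3.14, -0.001, -1.582]
wrist_force: [0.0, 0.3, 2.1]
width: 0.064
```

Call:
jog_arm:
  moves:
    - [0,0,0,0.5,0,-30,64]
    - [0,0,0,0,0,-19,64]
    - [0,0,0,0,0,0,64]
    - [0,0,0,0,0,0,64]

```text
time: 13.05
tool_pos: [0.4063, -0.1999, 0.1216]
ee_rot: [-3.137, -0.003, -1.579]
wrist_force: [0.2, 0.1, 0.5]
width: 0.0642
```

Call:
jog_arm:
  moves:
    - [0,0,0,0,0,0,38]
    - [0,0,0,0,0,0,38]
    - [0,0,0,0,0,0,38]
    - [0,0,0,0,0,0,38]

```text
time: 13.55
tool_pos: [0.4051, -0.1993, 0.1195]
ee_rot: [-3.14, -0.0, -1.58]
wrist_force: [-0.2, 0.6, 5.4]
width: 0.0427
```

Call:
jog_arm:
  moves:
    - [0,0,0,0,0,10,38]
    - [0,0,0,0,0,20,38]
    - [0,0,0,0,0,30,38]
    - [0,0,0,0,0,0,38]

```text
time: 14.05
tool_pos: [0.4057, -0.2001, 0.1807]
ee_rot: [-3.138, -0.003, -1.58]
wrist_force: [-0.1, -0.5, -3.5]
width: 0.0422
```

```bash
python3 o.py;  python3 - <<'E'
from h import *
a=snapshot("side")[:,:,::-1]; cv2.imwrite("pics/s4.png",cv2.resize(a[170:310,190:340],None,fx=4,fy=4,interpolation=cv2.INTER_CUBIC))
E
```

```text
14.05 [-0.1114 -0.5172 -3.5462] [-0.0088  0.116   0.0233] [  0.0565 -27.157  -30.281    0.0533   0.1499  -0.0013] 0.042245907610250474 [ 0.4057 -0.2001  0.1807] [-3.1376 -0.003  -1.5801]
```

View pics/s4.png

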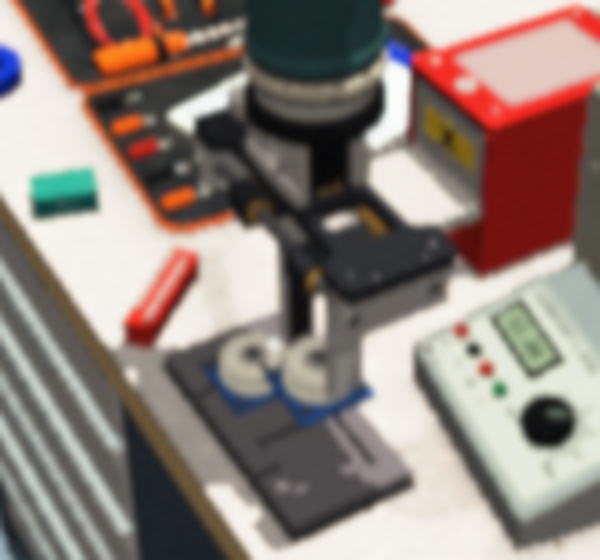

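The roller is in the gripper at about 3 N. I'll carry it above the ledge.

Call:
jog_arm:
  moves:
    - [0,0,0,0,20,30,38]
    - [0,0,0,20,30,30,38]
    - [0,0,0,30,30,0,38]
    - [0,0,0,30,30,0,38]
    - [0,0,0,30,20,0,38]
    - [0,0,0,20,11,0,38]
    - [0,0,0,13,0,0,38]
    - [0,0,0,0,0,0,38]
    - [0,0,0,0,0,0,38]

```text
time: 15.22
tool_pos: [0.547, -0.0589, 0.2381]
ee_rot: [3.14, -0.0, -1.581]
wrist_force: [-0.3, -0.8, -4.1]
width: 0.0424
```

```bash
python3 o.py;  python3 - <<'E'
from h import *
a=snapshot("side")[:,:,::-1]; cv2.imwrite("pics/s5.png",cv2.resize(a[120:260,230:380],None,fx=4,fy=4,interpolation=cv2.INTER_CUBIC))
E
```

```text
15.225 [-0.338  -0.7753 -4.1007] [-0.0252  0.1094 -0.016 ] [  0.1545 -35.5917 -31.1454   0.0396  -0.0794  -0.0017] 0.042368661608878054 [ 0.547  -0.0589  0.2381] [ 3.1399 -0.0001 -1.5809]
```

View pics/s5.png

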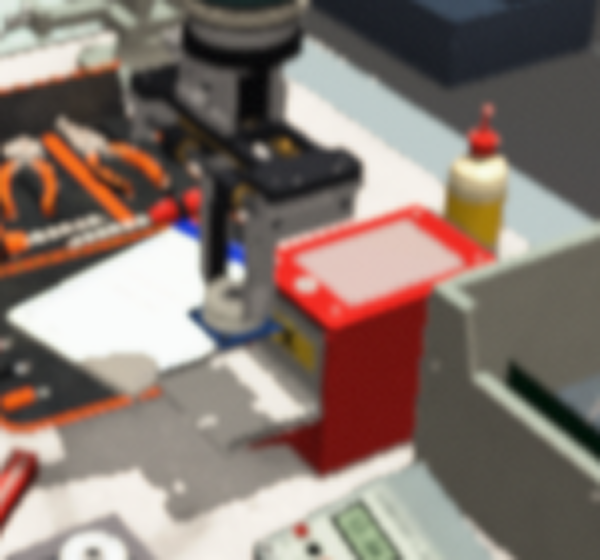

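Call:
jog_arm:
  moves:
    - [0,0,0,0,0,-20,38]
    - [0,0,0,0,0,-20,38]
    - [0,0,0,0,0,-14,38]
    - [0,0,0,0,0,-3,38]
    - [0,0,0,0,0,0,38]

```text
time: 15.9
tool_pos: [0.5479, -0.0584, 0.1821]
ee_rot: [-3.141, -0.0, -1.58]
wrist_force: [0.6, -0.2, -1.9]
width: 0.0423
```

Call:
jog_arm:
  moves:
    - [0,0,0,0,0,-2,38]
    - [0,0,0,0,0,-1,38]
    - [0,0,0,0,0,0,38]

```text
time: 16.27
tool_pos: [0.5478, -0.0583, 0.1789]
ee_rot: [-3.141, -0.0, -1.58]
wrist_force: [0.5, 0.2, -2.9]
width: 0.0424
```

Call:
jog_arm:
  moves:
    - [0,0,0,0,0,-1,38]
    - [0,0,0,0,0,-1,38]
    - [0,0,0,0,0,-1,38]
    - [0,0,0,0,0,0,38]

```text
time: 16.77
tool_pos: [0.5478, -0.0583, 0.1756]
ee_rot: [3.142, -0.0, -1.58]
wrist_force: [-0.2, -0.9, -3.3]
width: 0.0423
```

```bash
python3 o.py;  python3 - <<'E'
from h import *
a=snapshot("side")[:,:,::-1]; cv2.imwrite("pics/s6.png",cv2.resize(a[160:260,250:360],None,fx=5,fy=5,interpolation=cv2.INTER_CUBIC))
E
```

```text
16.775 [-0.1733 -0.86   -3.2512] [-0.0116  0.1208 -0.0155] [  0.0003 -36.6149 -30.0763   0.0291  -0.0666  -0.0002] 0.04231839079274033 [ 0.5478 -0.0583  0.1756] [ 3.1415 -0.     -1.58  ]
```

View pics/s6.png

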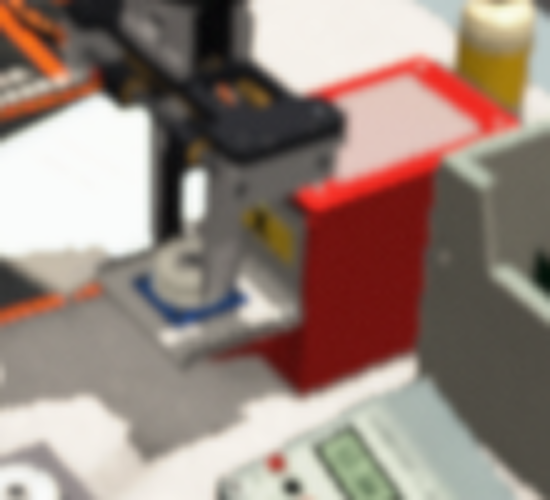

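The roller hangs just above the ledge in the picture and there is no contact force yet. I'll lower it a little more.

Call:
jog_arm:
  moves:
    - [0,0,0,0,0,-1,38]
    - [0,0,0,0,0,0,38]
    - [0,0,0,0,0,-1,38]
    - [0,0,0,0,0,0,38]

```text
time: 17.32
tool_pos: [0.5479, -0.0583, 0.1755]
ee_rot: [-3.141, -0.0, -1.58]
wrist_force: [-3.8, 0.9, 6.4]
width: 0.043
```

The force reading changed, so it is resting on the ledge. I'll release, lift and lean the tool.

Call:
jog_arm:
  moves:
    - [0,0,0,0,0,0,60]
    - [0,0,0,0,0,0,60]
    - [0,0,0,0,0,0,60]
    - [0,0,0,0,0,15,60]
    - [0,0,0,0,0,25,60]
    - [0,0,0,0,0,35,60]
    - [0,0,0,0,0,0,60]

```text
time: 18.2
tool_pos: [0.5494, -0.0586, 0.2535]
ee_rot: [-3.133, -0.002, -1.58]
wrist_force: [1.0, -0.6, -0.4]
width: 0.0597
```

Call:
jog_arm:
  moves:
    - [0,0,0,-25,0,0,16]
    - [0,-0.1,0,-20,0,0,16]
    - [0,-0.1,0,-20,0,0,16]
    - [0,-0.1,0,-20,0,0,16]
    - [0,-0.1,0,-20,0,0,16]
    - [0,-0.1,0,-5,0,0,16]
    - [0,-0.1,0,0,0,0,16]
    - [0,-0.1,0,0,0,0,16]
    - [0,0,0,0,0,0,16]
    - [0,0,0,0,0,0,16]

```text
time: 19.45
tool_pos: [0.4378, -0.0584, 0.2487]
ee_rot: [-2.443, 0.006, -1.578]
wrist_force: [-1.0, -0.5, 0.5]
width: 0.0158
```

```bash
python3 o.py;  python3 - <<'E'
from h import *
a=snapshot("side")[:,:,::-1]; cv2.imwrite("pics/s7.png",cv2.resize(a[130:260,220:360],None,fx=5,fy=4.6,interpolation=cv2.INTER_CUBIC))
o=get_obs()
from scipy.spatial.transform import Rotation as R
r=R.from_euler("xyz",o["ee_rot"]).as_matrix();print(r[:,2],o["tool_pos"]+.097*r[:,2])
b=snapshot("top")[:,:,::-1]; cv2.imwrite("pics/t7.png",cv2.resize(b[140:230,240:320],None,fx=6,fy=6,interpolation=cv2.INTER_CUBIC))
E
```

```text
19.45 [-0.9723 -0.5354  0.5191] [ 0.0038  0.4362 -0.0279] [ -0.0721 -10.8853 -31.6963   1.0671  -2.2656   0.0118] 0.015824680763545936 [ 0.4378 -0.0584  0.2487] [-2.4428  0.0059 -1.578 ]
[ 6.43646302e-01 -1.52539721e-04 -7.65323079e-01] [ 0.50052524 -0.05840551  0.17480134]
```

View pics/s7.png

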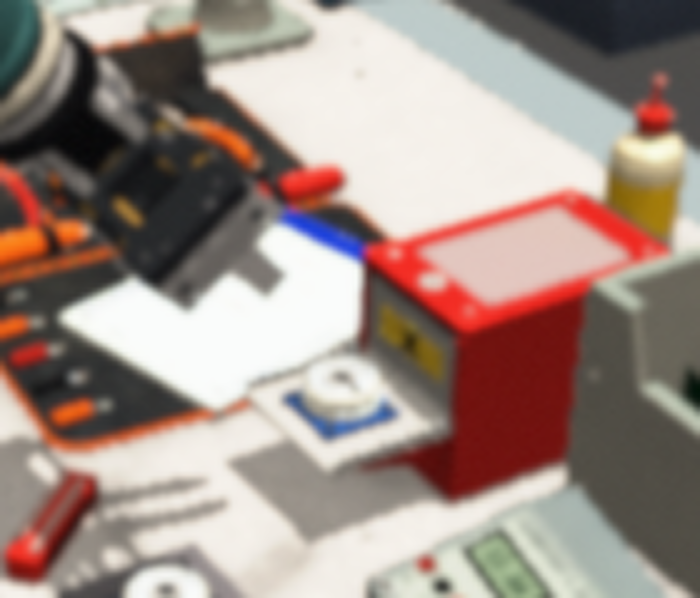

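View pics/t7.png

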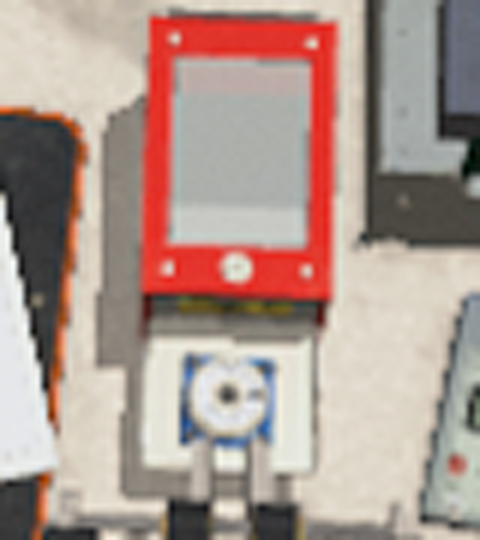

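The roller sits square in the middle of the ledge, with the fingers lined up behind it. I'll lower them.

Call:
jog_arm:
  moves:
    - [0,0,0,0,0,-30,16]
    - [0,0,0,0,0,-30,16]
    - [0,0,0,0,0,-25,16]
    - [0,0,0,0,0,-13,16]
    - [0,0,0,0,0,-3,16]
    - [0,0,0,0,0,0,16]
    - [0,0,0,0,0,0,16]

```text
time: 20.42
tool_pos: [0.4384, -0.0586, 0.1491]
ee_rot: [-2.439, 0.005, -1.578]
wrist_force: [0.8, -1.3, 0.5]
width: 0.0164
```

```bash
cat > p.py <<'E'
from h import *
import sys
n=sys.argv[1]
a=snapshot("side")[:,:,::-1]; cv2.imwrite(f"pics/s{n}.png",cv2.resize(a[130:260,220:360],None,fx=5,fy=4.6,interpolation=cv2.INTER_CUBIC))
b=snapshot("top")[:,:,::-1]; cv2.imwrite(f"pics/t{n}.png",cv2.resize(b[140:230,240:320],None,fx=6,fy=6,interpolation=cv2.INTER_CUBIC))
o=get_obs()
from scipy.spatial.transform import Rotation as R
r=R.from_euler("xyz",o["ee_rot"]).as_matrix();print(o["time"],o["wrist_force"],o["tool_pos"],r[:,2],o["tool_pos"]+.097*r[:,2])
E
python3 p.py 8
```

```text
20.525 [0.14386114 1.32002683 0.37164429] [ 0.43821568 -0.05848417  0.1487661 ] [ 6.45515327e-01 -6.56842168e-04 -7.63747033e-01] [ 0.50083067 -0.05854788  0.07468264]
```

View pics/s8.png

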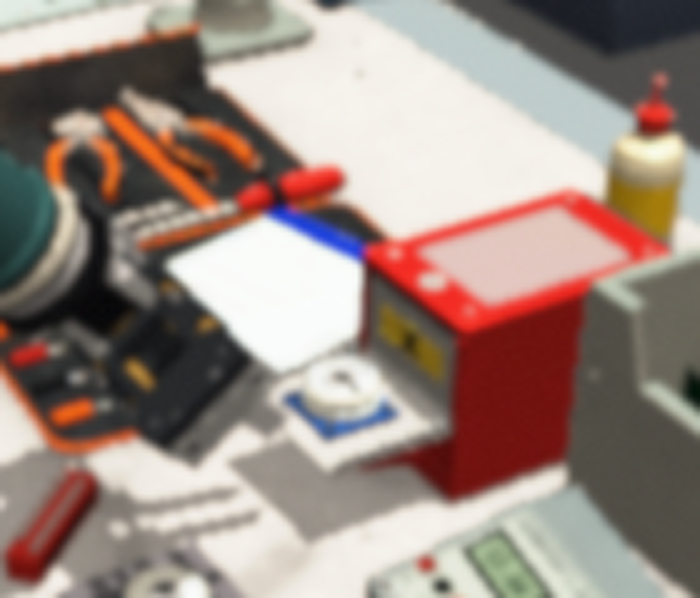

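Call:
jog_arm:
  moves:
    - [0,0,0,0,0,-3,16]
    - [0,0,0,8,0,0,16]
    - [0,0,0,8,0,0,16]
    - [0,0,0,6,0,0,16]
    - [0,0,0,6,0,0,16]
    - [0,0,0,6,0,0,16]
    - [0,0,0,6,0,0,16]
    - [0,0,0,0,0,0,16]

```text
time: 21.52
tool_pos: [0.4781, -0.0583, 0.1447]
ee_rot: [-2.442, 0.006, -1.578]
wrist_force: [-0.2, -0.6, -0.5]
width: 0.0162
```

```bash
python3 p.py 9
```

```text
21.625 [-0.33685775 -0.37242901 -1.2311203 ] [ 0.47782052 -0.05825172  0.14462958] [ 6.44184388e-01 -4.78855118e-08 -7.64870234e-01] [ 0.54030641 -0.05825173  0.07043716]
```

View pics/s9.png

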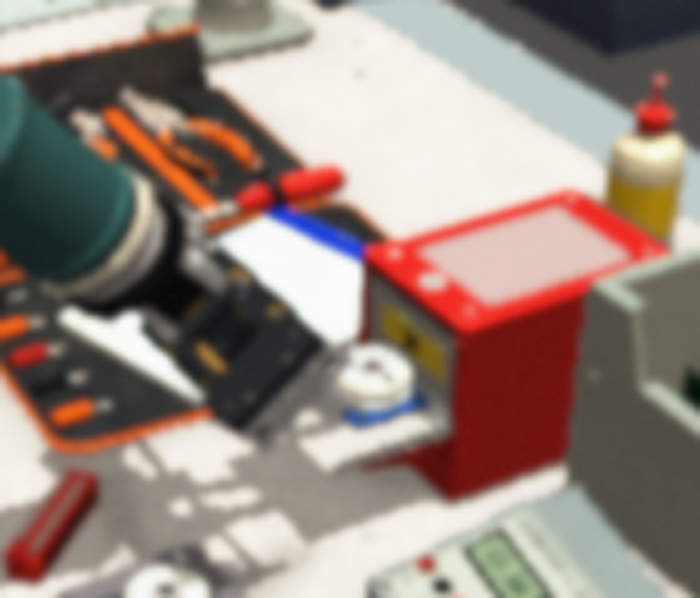

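View pics/t9.png

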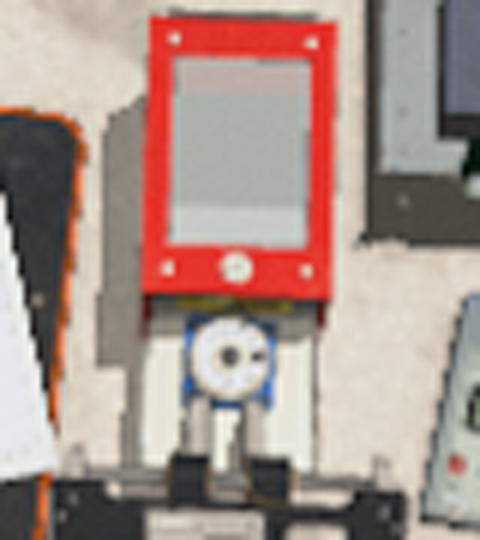

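The roller is square and its foot is just at the flap. I'll push it through.

Call:
jog_arm:
  moves:
    - [0,0,0,6,0,0,16]
    - [0,0,0,6,0,0,16]
    - [0,0,0,6,0,0,16]
    - [0,0,0,6,0,0,16]
    - [0,0,0,6,0,0,16]
    - [0,0,0,0,0,0,16]

```text
time: 22.38
tool_pos: [0.5083, -0.0583, 0.1447]
ee_rot: [-2.441, 0.006, -1.578]
wrist_force: [0.5, -0.2, -1.2]
width: 0.0161
```

```bash
python3 p.py 10
```

```text
22.475 [ 0.31653256 -0.37704271 -0.13918824] [ 0.50812296 -0.05834641  0.14496794] [ 6.44858690e-01 -2.44142914e-04 -7.64301779e-01] [ 0.57067425 -0.05837009  0.07083067]
```

View pics/s10.png

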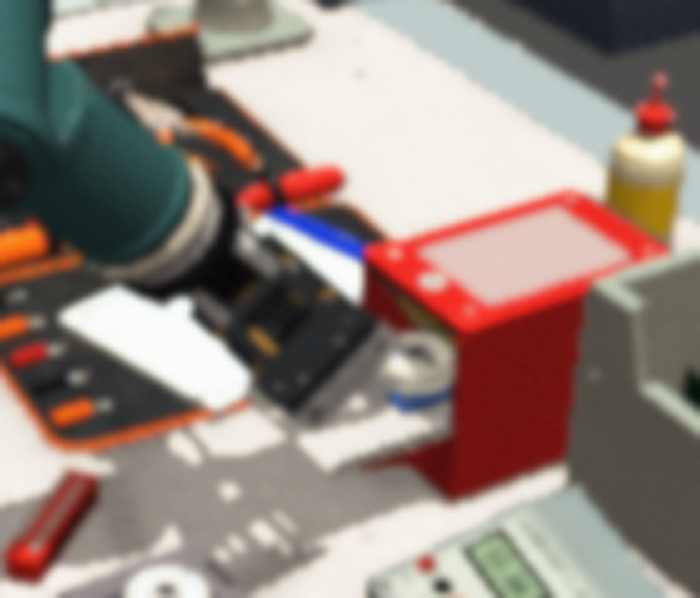

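View pics/t10.png

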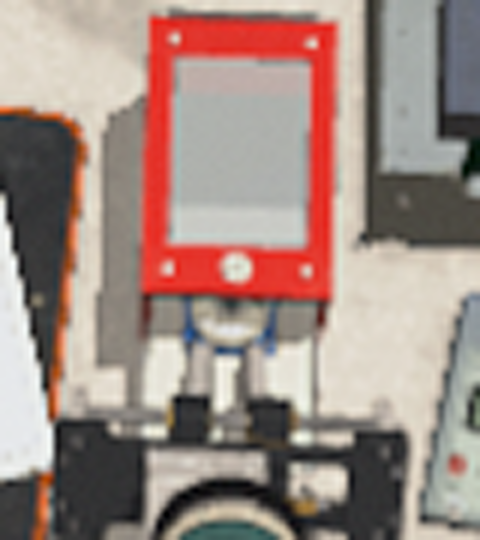

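The flap is opening and the roller is halfway in, still square. I'll keep pushing.

Call:
jog_arm:
  moves:
    - [0,0,0,6,0,0,16]
    - [0,0,0,6,0,0,16]
    - [0,0,0,6,0,0,16]
    - [0,0,0,6,0,0,16]
    - [0,0,0,4,0,0,16]
    - [0,0,0,0,0,0,16]

```text
time: 23.22
tool_pos: [0.5369, -0.0586, 0.1458]
ee_rot: [-2.439, 0.005, -1.578]
wrist_force: [-0.4, -1.0, 1.5]
width: 0.0157
```

```bash
python3 p.py 11
```

```text
23.325 [-1.18955259 -0.27196471  2.32542543] [ 0.53626585 -0.05845334  0.14529692] [ 6.45336178e-01 -5.50703672e-04 -7.63898497e-01] [ 0.59886346 -0.05850675  0.07119876]
```

View pics/s11.png

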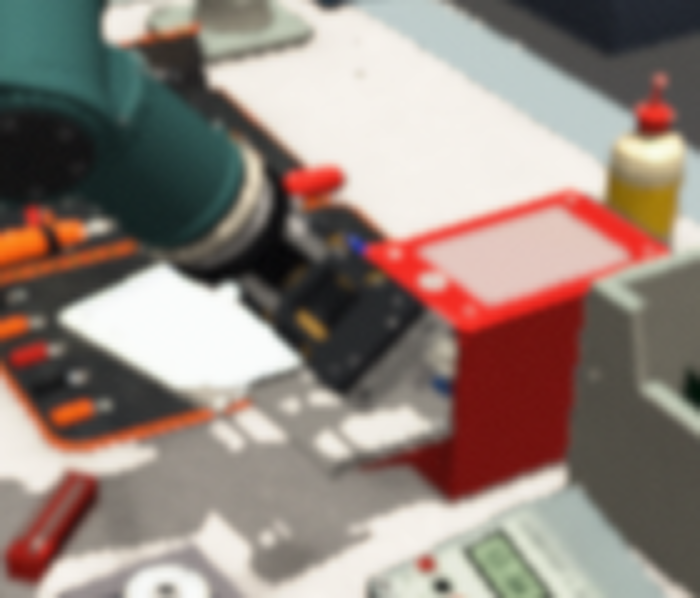

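View pics/t11.png

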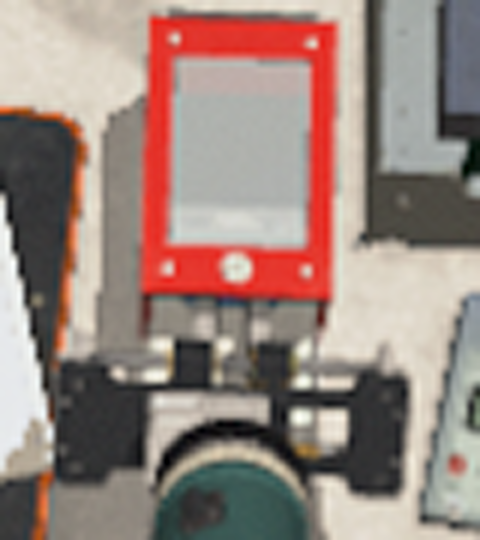

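Call:
jog_arm:
  moves:
    - [0,0,0,3,0,0,16]
    - [0,0,0,3,0,0,16]
    - [0,0,0,0,0,0,16]
    - [0,0,0,0,0,0,16]

```text
time: 23.82
tool_pos: [0.5421, -0.0584, 0.1451]
ee_rot: [-2.441, 0.006, -1.578]
wrist_force: [0.4, -0.6, 1.9]
width: 0.0157
```

```bash
python3 p.py 12
```

```text
23.925 [-0.10321684 -0.32492176 -0.08320216] [ 0.54116532 -0.05806462  0.14379286] [ 6.42528730e-01  5.72957424e-04 -7.66261381e-01] [ 0.6034906  -0.05800905  0.06946551]
```

View pics/s12.png

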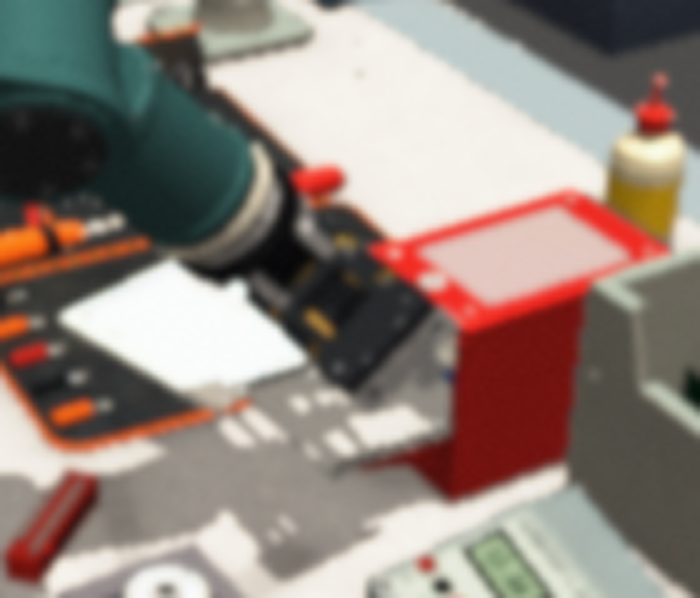

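View pics/t12.png

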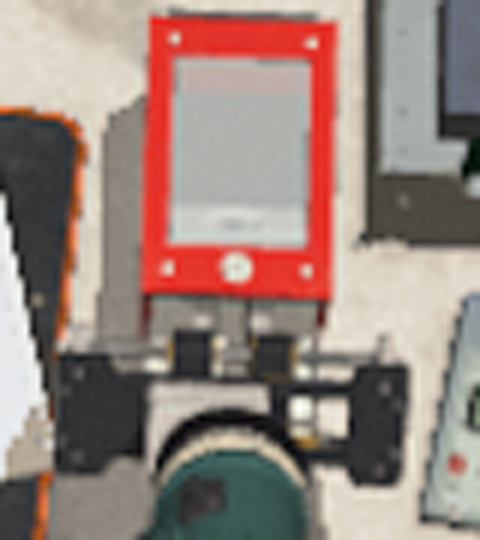

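Call:
jog_arm:
  moves:
    - [0,0,0,3,0,1,16]
    - [0,0,0,3,0,0,16]
    - [0,0,0,3,0,0,16]
    - [0,0,0,0,0,0,16]
    - [0,0,0,0,0,0,16]

```text
time: 24.55
tool_pos: [0.5506, -0.0582, 0.1453]
ee_rot: [-2.443, 0.006, -1.578]
wrist_force: [-0.9, -0.2, -0.7]
width: 0.0161
```

```bash
python3 p.py 13
```

```text
24.65 [-0.00955441 -0.55709819 -1.19948751] [ 0.55057854 -0.05822214  0.14543288] [ 6.43780224e-01  7.00689729e-05 -7.65210440e-01] [ 0.61302522 -0.05821535  0.07120747]
```

View pics/s13.png

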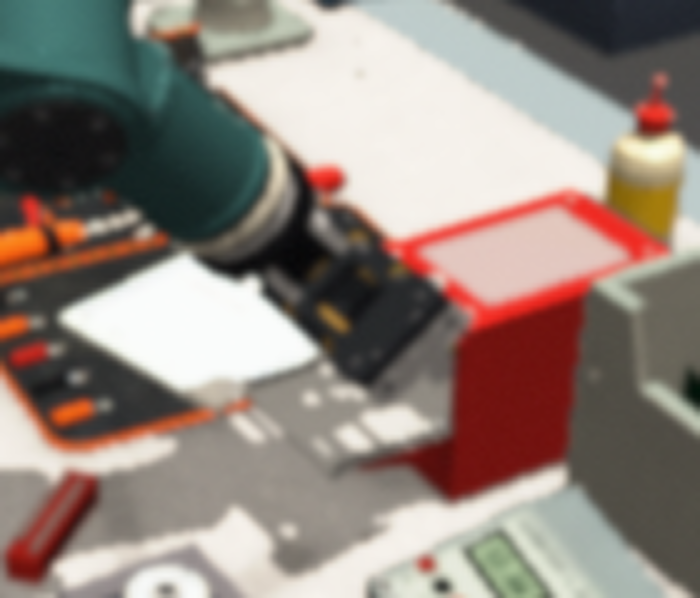

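View pics/t13.png

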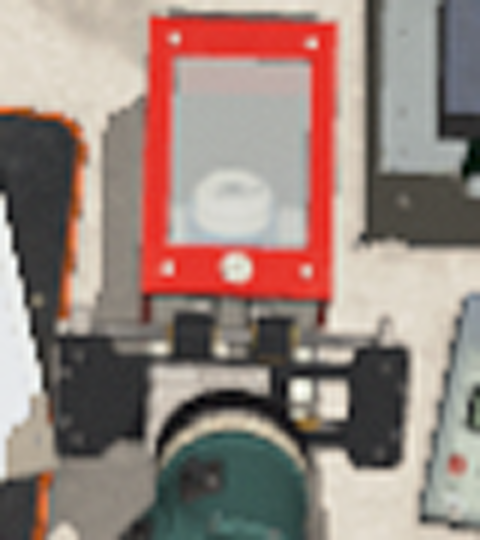

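The lid window shows the wheel tipped over the edge at (232,205) in the zoomed top view. I'll wait briefly, then look again.

Call:
jog_arm:
  moves:
    - [0,0,0,2,0,0,16]
    - [0,0,0,0,0,0,16]
    - [0,0,0,0,0,0,16]
    - [0,0,0,0,0,0,16]

```text
time: 25.15
tool_pos: [0.5528, -0.0583, 0.1458]
ee_rot: [-2.441, 0.006, -1.578]
wrist_force: [-0.1, -0.5, -0.1]
width: 0.0158
```

```bash
python3 p.py 14
```

```text
25.25 [-1.63887928 -0.5901166   0.04096091] [ 0.55277487 -0.05830344  0.1457602 ] [ 6.44294123e-01 -1.24314760e-04 -7.64777790e-01] [ 0.6152714  -0.0583155   0.07157676]
```

View pics/t14.png

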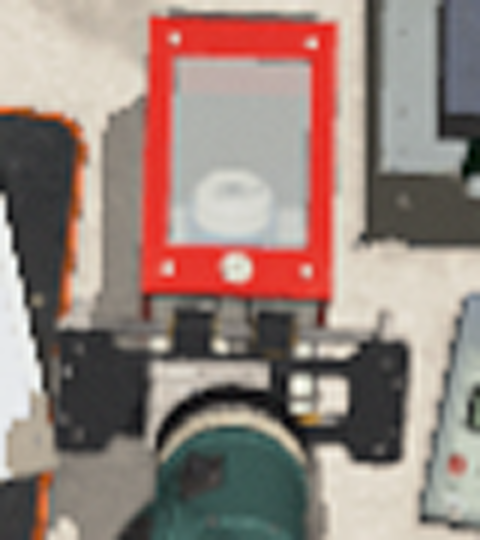

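Run:
```python
from h import *
for z in (.02,.04,.06,.08): print(z,unproj("top",(278.2,172.5),z)-np.array([.591,-.0586,0]))
```

```text
0.02 [0.08331259 0.00058087 0.02      ]
0.04 [0.07799059 0.00093141 0.04      ]
0.06 [0.07266859 0.00128195 0.06      ]
0.08 [0.06734659 0.00163249 0.08      ]
```

Call:
jog_arm:
  moves:
    - [0,0,0,-10,0,0,16]
    - [0,0,0,-15,0,0,16]
    - [0,0,0,-20,0,0,16]
    - [0,0,0,-25,0,0,16]
    - [0,0,0,-25,0,0,16]
    - [0,0,0,-25,0,10,16]
    - [0,0,0,-20,0,30,16]
    - [0,0,0,0,0,50,16]
    - [0,0,0,0,0,0,16]
    - [0,0,0,0,0,0,16]

```text
time: 26.5
tool_pos: [0.4122, -0.0582, 0.2356]
ee_rot: [-2.441, 0.005, -1.578]
wrist_force: [0.6, 1.0, -0.2]
width: 0.0159
```

```bash
python3 p.py 15
```

```text
26.6 [-0.14533079 -0.11269578 -0.21699275] [ 0.41201163 -0.05798257  0.23389878] [ 6.42370852e-01  7.57974776e-04 -7.66393576e-01] [ 0.4743216  -0.05790905  0.1595586 ]
```

View pics/s15.png

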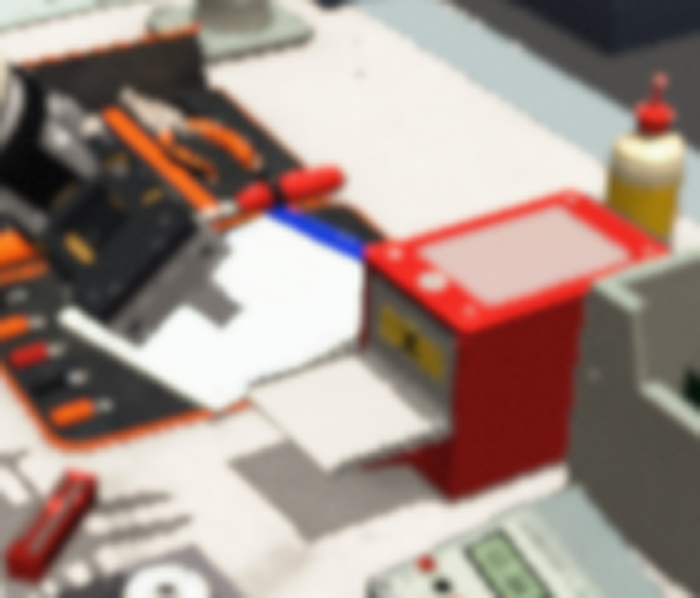

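View pics/t15.png

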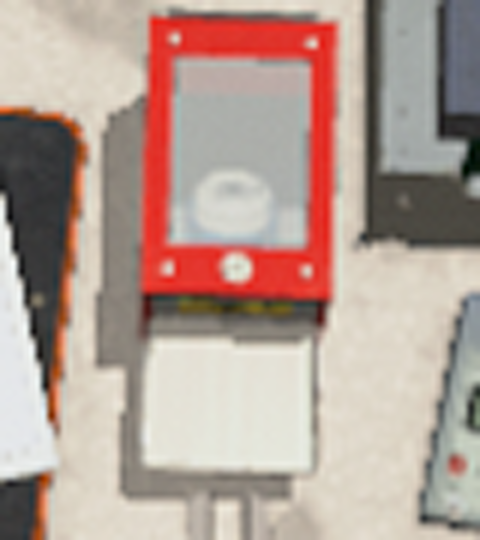

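The flap looks shut again and the roller is at rest inside. I'll compare against the first pictures and check everything else.

Run:
```python
from h import *
s=snapshot("side")[:,:,::-1];t=snapshot("top")[:,:,::-1]
cv2.imwrite("pics/s16.png",s);cv2.imwrite("pics/t16.png",t)
a=cv2.imread("pics/side0.png");b=cv2.imread("pics/top0.png")
c=np.hstack([cv2.resize(x[180:240,285:320],None,fx=9,fy=9,interpolation=cv2.INTER_CUBIC) for x in(a,s)]);cv2.imwrite("pics/flapcmp.png",c)
c=np.vstack([cv2.resize(x[130:290,140:420],None,fx=1.8,fy=1.8,interpolation=cv2.INTER_CUBIC) for x in(b,t)]);cv2.imwrite("pics/topcmp.png",c)
print("flap diff",np.abs(a[193:221,295:310].astype(int)-s[193:221,295:310]).mean())
for l in ["hex_keys","gauge_loose","pcb_module","fuse_carton","blue_tape","battery_block"]:
    print(l,[(r['conf'],[round(v) for v in r['bbox']]) for r in look_for(l,"top")][:1],[(r['conf'],[round(v) for v in r['bbox']]) for r in look_for(l,"side")][:1])
```

```text
flap diff 0.6325396825396825
hex_keys [] []
gauge_loose [(0.83, [378, 216, 399, 232])] [(0.98, [347, 310, 381, 353])]
pcb_module [(0.52, [384, 249, 401, 271])] []
fuse_carton [(0.53, [212, 250, 226, 271])] [(0.62, [196, 213, 216, 224])]
blue_tape [(0.54, [150, 247, 170, 267])] [(0.55, [178, 182, 193, 197])]
battery_block [] [(0.63, [382, 303, 399, 327])]
```

View pics/flapcmp.png

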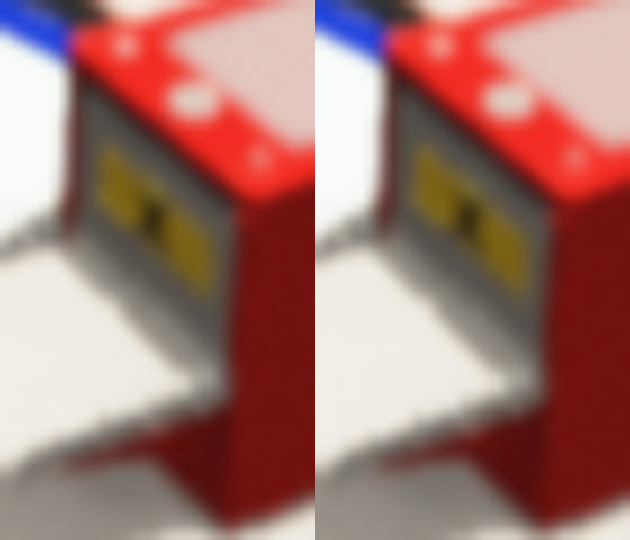

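View pics/topcmp.png

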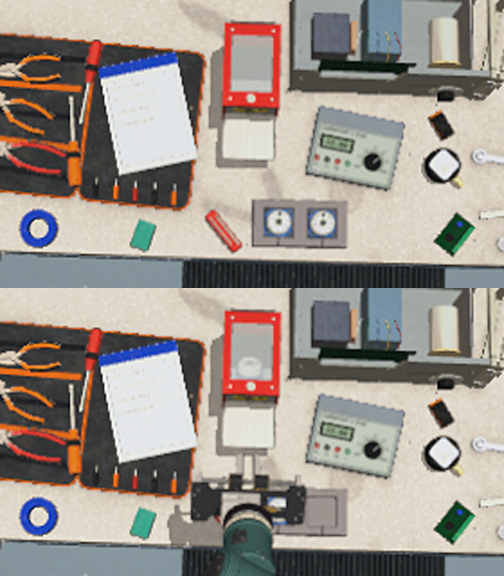

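```bash
python3 -c "
from bench import *
print(close_job(), get_obs()['time'])"
```

```text
the job is handed in; nothing more can be done
the job is handed in; nothing more can be done
```

The binding roller is in the red reject box with the flap shut behind it. The free-running roller is still in its pocket. I handed the job in at about 27.5 s of the 64 s allowed.

**Finding the binding roller:** I gave each wheel about a quarter turn clockwise, once, and let go. The right-hand roller (at y ≈ -0.20 m) needed about 0.12 N m: wrist torque read +0.10 to +0.12, and joint 6 torque differed by 0.12 from turning in free air. The left-hand roller read the same as free air.

**Posting it:** I set the right-hand roller on the ledge and pushed it through the flap with the fingers leaning about 40°.

**Last checks:**
- **Flap:** the side picture matches the first one, so it is shut.
- **Roller:** it shows through the lid window, tipped over the edge, and it did not move over the last three top pictures. It lies on the chute, a little higher than I expected if the floor is level with the bench, so I can't say exactly how far down it went.
- **Other things on the bench:** five of the six bystanders were found where they started in at least one camera.
- **Not confirmed:** the networks missed the hex-key holder in both final pictures. The gripper hid it from above; it was visible in the side picture about where it started, and I recorded no contact with it.
- **Robot:** it was touching nothing at hand-in.

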